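# Set up a column for inspection under the bench magnifier

### The arm

A 6-joint arm with a two-finger parallel gripper is mounted at the origin on a cart in front of the work surface, level with it; the furniture and walls round the work are solid. World frame = base frame: x ahead of the robot, y to its left, z up, the work surface at z = 0. Lengths are in m, angles in rad, forces in N, time in s.
With the tool pointing down it reaches from about 0.325 to 0.875 m from the base axis. Payload 4.4 kg.
Tool frame: the origin (TCP) lies at the very end of the fingers, on their centre line; the grasp point (between the pads) lies ctrl.tcp_to_grasp behind it (ctrl.tcp_to_grasp is the distance from the TCP to the grasp point, in m); z points along the fingers, y is the line along which they close (so a half turn about z gives the same grasp; the last joint's range is limited). The gripper opens to 85 mm and grips with 20 to 120 N. Pads are 22 mm wide; open, the fingers measure 114 mm over their backs; the gripper's body (76 mm by 85 mm) begins 54 mm behind the grasp point. The pads swing forward as they close: fully open they stand 13 mm farther back than shut.
Start: joints at [1.133, 0.207, 1.542, -0, 1.393, -0.15], TCP at [0.163, 0.551, 0.231] pointing down, gripper open.
Joint ranges: [-2.73, 2.73], [-0.86, 2.22], [0.23, 2.46], [-1.11, 4.25], [0.08, 2.63], [-2.82, 2.82]. Speed limits (rad/s): [2.79, 2.79, 3.14, 3.14, 3.14, 3.14].

### API

Orientations are given as a unit quaternion [w, x, y, z].
In Python, from rig import ctrl, cams, workorder gives the robot as it stands.
- The arm moves only by the tool arm_command, never from a script. Its argument "deltas" is a list that holds one entry, the list of rows, each a list of 7 numbers: the shift along the tool's x, y, z in cm, then the turn, a rotation vector about the tool's x, y, z in degrees, then the opening, from 0 (shut) to 1 (fully open). A call has 1 to 10 rows; each row is the pose to reach, as a shift and turn from the pose commanded when the call began, along the tool's axes at that moment; what a row does not reach only later rows make up. A row lasts 1/12 s, in which the tool goes at most 41.7 mm and 7.16 degrees, less where a joint would pass 70% of its speed; a pose out of reach is approached as far as the arm can. A call with a gripper value outside its range is refused whole. The fingers move at their own pace and stop on an object; the grip force is fixed at half the most. Time passes only in rows, so rows that repeat a pose let the fingers close. It gives the time, the measured TCP pose, the force, the opening and the grip force at its end, in the units of the state.
- ctrl.observe(): the state, without advancing time (a new reading comes with each control period).
- cams.get_image(name): name is "scene" or "top" or "wrist"; returns a dict with "image" (420x560x3 uint8, red, green, blue), "depth" (420x560 float32, m along the optical axis (not along the pixel's ray), 0 where there is no reading), "intrinsics" (3x3 intrinsics, pixels), "position" and "attitude" of the camera in the world; the wrist camera has in their place "mount" (4x4, takes a point from camera to tool coordinates, whose origin is the TCP and whose axes are the flange's). Camera axes: x right, y down, z forward; pixel columns grow to the right and rows downward; lengths in m; the calibration is good to about 2 mm. The wrist camera is an equidistant fisheye: a pixel r from the principal point sees the ray r / f radians off the axis. A picture is of the moment at which its call begins: read the wrist's pose just before it.
- workorder.job_done(): hands the job in; it is judged then, once.
The state is a dict: "clock": time; "joint_pos": joint angles; "qvel": joint speeds; "joint_torque": joint torques, N m; "position": TCP position; "tcp_rot": TCP orientation; "wrist_force": force on the tool from outside, world axes, zero at the start; "torque": the same for the moment, N m; "gripper_width": finger opening in m; "finger_force": force on a finger pad.
Only numpy, scipy, OpenCV 4.12 (cv2) and the standard library are available. Lean on these libraries where they do the work, as an engineer would, in place of code of your own. Each camera call takes 0.05 s, during which the arm holds its last target. There are 200 camera calls.

### The job

Lay the short steel column with the hexagonal ends gently into the two grooves of the V-cradle, so that its tube rests in both saddles with one hexagonal end beyond each of them. Then swing the stiff-jointed bench magnifier by its upright grip pin until the lens is centred over the middle of the column, and let go. Do not disturb the two vials or the beaker.

Things in the scene. Friction and masses are not known exactly. Their poses are not given: they have to be found in the camera images.
- column_centre (a point): Centre of the loose column (on its axis, half-way along), 10 mm above the worktop at the start. Plain steel tube 16 mm in diameter, bare for 84 mm in the middle, a hexagonal fitting at each end (20 mm across flats, 20 mm long) with a small white plug; 132 mm long in all, both ends alike. Its axis is this frame's y axis. Grip it by the bare tube.
- cradle_seat (a point): Where the column's centre lies when seated in the fixed V-cradle: 41 mm above the worktop, midway between its two saddles. Axes: y along the grooves, z up. The saddles are 10 mm thick, their mid-planes 30 mm to either side along y (50 mm free between them); their 90-degree V-grooves open upward, flank tops about 50 mm above the worktop and 40 mm apart.
- mag_base: Fixed foot of the bench magnifier: round grey foot 100 mm in diameter with a steel post; origin on the post's axis at worktop level, z up. Its axes give the zero of the shoulder joint. A black computer tower (0.43 m high with the scanner on it) stands to its left, a monitor behind it, a tall cabinet to its right.
- mag_shoulder (a joint): Angle of the first link about the vertical post axis, rad, growing anticlockwise seen from above. At 0 the link points along the foot's -y axis. The link is a white bar 120 mm long from post axis to elbow axis, 151 mm above the worktop. Stops at -2.4 and 0.7. Stiff with friction, it takes about 0.3 N m to turn and stays where it is left.
- mag_elbow (a joint): Angle of the second link relative to the first, about a vertical axis, rad, anticlockwise from above; at 0 the second link points 0.9 rad clockwise of the first one's direction; at the stop at +0.9 it is straight in line, the other stop is at -1.6, so the elbow always bends to the same side. Takes about 0.15 N m to turn and stays where it is left.
- elbow_axis (a point): Point on the elbow's vertical axis at the height of the second link, 165 mm above the worktop.
- lens_centre (a point): Centre of the round lens (white ring 90 mm outside diameter, 14 mm thick, clear glass), 165 mm above the worktop, 180 mm from the elbow axis; its x axis points from the elbow over the grip pin to the lens.
- grip_pin (a point): Middle of the black upright grip pin on the second link, just where it meets the lens ring: round, 18 mm in diameter, from 171 to 215 mm above the worktop. This point is 195 mm up on its axis, 55 mm short of the lens centre on the line from the elbow (125 mm from the elbow axis). Moving the pin sideways turns both joints; the pin turns hard in a firm grip, so turn the gripper with the link.
- vial_1: Bystander: standing sample vial with black cap, 27 mm in diameter, 68 mm high; origin at its underside.
- vial_2: Bystander: a second such vial; origin at its underside.
- beaker: Bystander: empty glass beaker, 55 mm in diameter, 71 mm high; origin at its underside.
- column: The same column as a body, origin on its underside below the centre; axes as of its centre. About 0.16 kg; it lies on hexagon flats and does not roll by itself.
- cradle: The V-cradle as a body, aluminium foot plate 60 x 84 x 10 mm (long side along y) with two grey plastic V saddles, fixed to the worktop; origin at the middle of its underside, axes as of its seat.

How it is judged:
By the outcome, as a careful person would: the job done as asked, in the order asked, and still so for the second after the job is handed in, with the robot touching nothing.
It also fails if it takes over 59 s, if anything falls off the work surface, if the arm or the gripper's body presses on something with over 40 N, if the wrist force passes 120 N, or if a joint passes its speed limit or range.

## Working session

There is one attempt and no reset: what is moved stays moved. The work goes in short steps, Python scripts to look and compute and a tool call to move; the robot and the scene stay as the last step left them, time stands still between calls to the robot, and variables do not carry over. Pictures are saved under pics/ and viewed, at most 10 in all, crops included, and the job is handed in when it is done.

Besides the shell and the picture viewer there is one more tool, called after "Request:" as name([rows], argument=value, ...), one row to a line, values as JSON. arm_command: Moves the arm, as the interface text tells. Its arguments: {"type":"object","properties":{"deltas":{"type":"array"}},"required":["deltas"]}

```bash
mkdir -p pics
cat > h.py <<'E'
import numpy as np,cv2
from scipy.spatial.transform import Rotation as R
from rig import ctrl,cams,workorder
def grab(n):
    d=cams.get_image(n); np.savez(''+n+'.npz',**{k:v for k,v in d.items()})
    return d
def load(n): return dict(np.load(''+n+'.npz'))
def rot(a):
    a=np.asarray(a,float)
    return a if a.shape==(3,3) else R.from_quat(a,scalar_first=True).as_matrix()
def pt(d,u,v,z=None):
    K=d['intrinsics'];r=np.array([(u-K[0,2])/K[0,0],(v-K[1,2])/K[1,1],1])
    Rm=rot(d['attitude']);p=np.asarray(d['position'])
    if z is None: return p+Rm@(r*d['depth'][int(round(v)),int(round(u))])
    w=Rm@r; return p+w*(z-p[2])/w[2]
E
python3 - <<'E'
from h import *
for n in('scene','top'):
    d=grab(n);cv2.imwrite(f'pics/{n}0.png',d['image'][:,:,::-1]); print(n,d['position'],d['attitude'],d['intrinsics'])
o=ctrl.observe();print(o,ctrl.tcp_to_grasp)
E
```

```text
scene [-0.13890201 -0.22664657  0.71619505] [-0.32041839  0.67779573 -0.60222886  0.27430897] [[537.39698779   0.         286.13257453]
 [  0.         537.39698779 207.13937942]
 [  0.           0.           1.        ]]
top [ 0.45199269 -0.14446875  0.96975114] [-0.06019813  0.70631542 -0.70418802  0.04017401] [[487.22062366   0.         284.64086516]
 [  0.         487.22062366 210.67772305]
 [  0.           0.           1.        ]]
{'clock': 0.1, 'joint_pos': array([ 1.13250701e+00,  2.07360461e-01,  1.54284034e+00,  1.03221977e-05,
        1.39352941e+00, -1.50489061e-01]), 'qvel': array([ 0.00083948, -0.00101304, -0.00496617,  0.00083928,  0.00025171,
       -0.0009729 ]), 'joint_torque': array([ 9.17945749e-05, -3.84094512e+01, -2.92549717e+01, -2.56916328e-04,
        4.93438318e-03, -8.71302177e-06]), 'position': array([0.16290931, 0.5507047 , 0.23021345]), 'tcp_rot': array([-3.14972822e-04,  1.43404838e-01,  9.89663534e-01, -1.02132628e-03]), 'wrist_force': array([0.23978493, 0.793063  , 0.41823411]), 'torque': array([-0.0304986 , -0.00838003, -0.00837823]), 'finger_force': 0.0, 'gripper_width': 0.08532832959369063} 0.0187
```

View pics/top0.png

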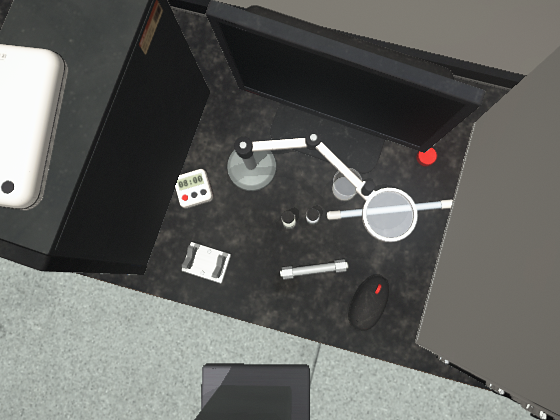

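View pics/scene0.png

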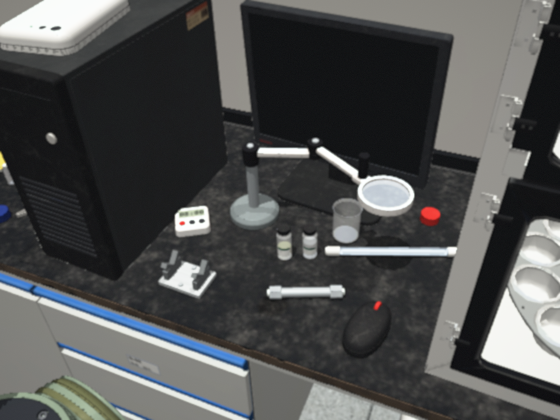

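The top view shows the short column at about (285,272)-(345,266), the cradle at (206,262), the magnifier post at (243,146), the elbow at (313,139), the pin at about (366,188) and the lens at (389,214). The vials are at (289,217) and (313,214), and the beaker at (347,184) is under the link. A longer decoy tube lies under the lens.

Run:
```python
from h import *
d=load('top');s=load('scene')
for n,u,v,z in [('colA',285,272,.01),('colB',345,266,.01),('crad',206,262,.0),('post',243,146,.165),('foot',251,168,0.01),('elb',313,139,.172),('lens',389,214,.165),('pin',364,187,.215),('v1',289,213,.068),('v2',313,210,.068),('beak',347,184,.05),('mouse',370,302,.03),('towcorner',209,95,.36),('towc2',145,272,0.0),('tower3',48,270,.36),('cab',418,342,0),('monL',243,118,0),('monR',430,150,.1),('cabtop',480,110,0.3),('timer',195,188,.02)]:
    print(n,pt(d,u,v,z).round(3),pt(d,u,v).round(3))
for sc,im,n,(x0,y0,x1,y1) in [(5,d,'cr',(165,225,245,295)),(5,d,'co',(270,240,360,300))]:
    pass
a=cv2.resize(d['image'][230:295,170:245],None,fx=6,fy=6,interpolation=2)
b=cv2.resize(d['image'][120:250,220:430],None,fx=3.8,fy=3.8,interpolation=2)[:,:798]
c=cv2.resize(d['image'][245:295,265:360],None,fx=6,fy=6,interpolation=2)
im=np.zeros((a.shape[0]+0,800,3),np.uint8)
cv2.imwrite('pics/b.png',b[:,:,::-1])
e=np.zeros((600,800,3),np.uint8);A=cv2.resize(d['image'][230:290,170:250],None,fx=5,fy=5,interpolation=2);C=cv2.resize(d['image'][240:300,270:360],None,fx=5,fy=5,interpolation=2)
e[:300,:400]=A;e[300:600,:450]=C
cv2.imwrite('pics/ac.png',e[:,:,::-1])
```

```text
colA [ 0.468 -0.118  0.01 ] [ 0.468 -0.119  0.023]
colB [ 0.48  -0.235  0.01 ] [ 0.48  -0.234  0.022]
crad [0.487 0.04  0.   ] [0.487 0.038 0.009]
post [ 0.678 -0.05   0.165] [ 0.678 -0.05   0.167]
foot [ 0.676 -0.048  0.01 ] [ 0.671 -0.051  0.031]
elb [ 0.688 -0.169  0.172] [ 0.686 -0.169  0.18 ]
lens [ 0.562 -0.294  0.165] [ 0.561 -0.294  0.167]
pin [ 0.598 -0.247  0.215] [ 0.598 -0.247  0.214]
v1 [ 0.577 -0.127  0.068] [ 0.577 -0.127  0.066]
v2 [ 0.582 -0.172  0.068] [ 0.582 -0.172  0.068]
beak [ 0.635 -0.237  0.05 ] [ 0.644 -0.242  0.004]
mouse [ 0.412 -0.28   0.03 ] [ 0.413 -0.279  0.038]
towcorner [ 0.693 -0.027  0.36 ] [0.835 0.043 0.   ]
towc2 [0.467 0.161 0.   ] [ 0.467  0.162 -0.002]
tower3 [0.463 0.171 0.36 ] [0.463 0.159 0.383]
cab [ 0.336 -0.374  0.   ] [ 0.341 -0.364  0.042]
monL [ 0.785 -0.029  0.   ] [ 0.786 -0.029 -0.003]
monR [ 0.688 -0.384  0.1  ] [ 0.711 -0.406  0.017]
cabtop [ 0.692 -0.401  0.3  ] [ 0.8   -0.516 -0.   ]
timer [0.633 0.062 0.02 ] [0.633 0.062 0.02 ]
```

View pics/ac.png

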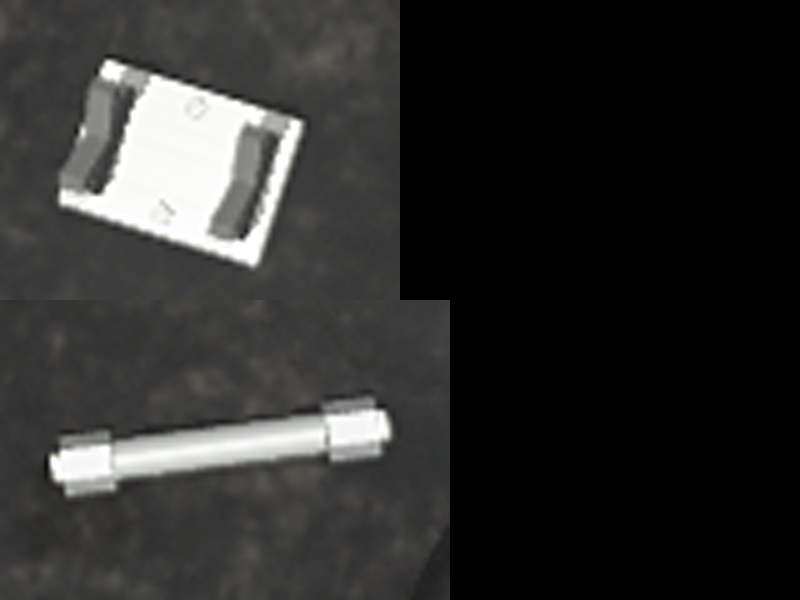

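View pics/b.png

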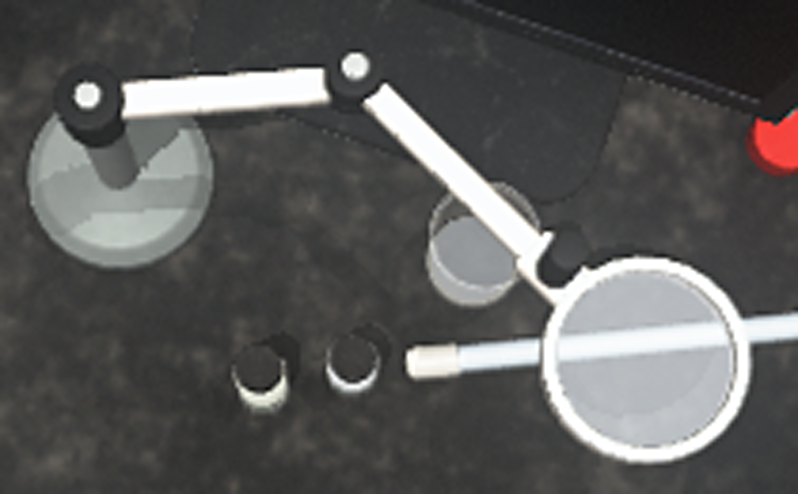

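```bash
cat >> h.py <<'E'
def tool(psi): # tool down, closing axis (tool y) at world angle psi deg
    c,s=np.cos(np.radians(psi)),np.sin(np.radians(psi))
    return np.array([[-s,c,0],[c,s,0],[0,0,-1]]).T if False else np.column_stack([[-s,c,0],[c,s,0],[0,0,-1]])
def delta(p,psi,o=None):
    o=o or ctrl.observe();Rt=rot(o['tcp_rot'])
    dp=Rt.T@(np.asarray(p)-o['position'])*100
    dr=R.from_matrix(Rt.T@tool(psi)).as_rotvec(degrees=True)
    return np.r_[dp,dr].round(2)
E
python3 - <<'E'
from h import *
d=load('top')
f=lambda x,y,ox,oy,s,z:pt(d,ox+(x+.5)/s-.5,oy+(y+.5)/s-.5,z)
c=np.array([f(x,y,170,230,5,.01) for x,y in[(105,58),(303,122),(258,267),(60,203)]])
v=(c[0]-c[1]+c[3]-c[2]);print('cradle',c.mean(0),np.degrees(np.arctan2(v[1],v[0])),np.linalg.norm(c[0]-c[1]),np.linalg.norm(c[1]-c[2]))
a,b=f(50,166,270,240,5,.012),f(391,124,270,240,5,.012);v=a-b
print('col',(a+b)/2,np.degrees(np.arctan2(v[1],v[0])),np.linalg.norm(v))
for n,x,y,z in[('post',88,95,.18),('elb',355,66,.18),('lens',646,360,.17),('pintop',567,247,.215)]:print(n,f(x,y,220,120,3.8,z), f(x,y,220,120,3.8,None))
print(pt(d,0,258,.4),pt(d,48,270,.4))
print(delta([.36,0.05,.23],40), delta([.46,-.17,.2],8))
E
```

```text
cradle [0.48693027 0.03788514 0.01      ] 72.60457272351644 0.08322273793878192 0.059000719702304326
col [ 0.47492872 -0.17413837  0.012     ] 97.22604440050695 0.13394556984574074
post [ 0.67661149 -0.0510816   0.18      ] [ 0.68049852 -0.04946554  0.16633334]
elb [ 0.68940509 -0.16864223  0.18      ] [ 0.68892231 -0.16859308  0.18160598]
lens [ 0.56041461 -0.29448792  0.17      ] [ 0.56078629 -0.29500221  0.16725835]
pintop [ 0.6013817  -0.25478966  0.215     ] [ 0.60117429 -0.25463649  0.21604786]
[0.47650383 0.20904124 0.4       ] [0.46264576 0.15030795 0.4       ]
[-3.311e+01 -4.242e+01  1.000e-01 -1.200e-01  2.000e-02  3.351e+01] [-4.895e+01 -6.067e+01  3.130e+00 -1.200e-01  5.000e-02  6.551e+01]
```

Request:
arm_command([
  [[-34, -44, 0, 0, 0, 0, 1], [-34, -44, 0, 0, 0, 0, 1], [-34, -44, 0, 0, 0, 0, 1], [-34, -44, 0, 0, 0, 0, 1], [-34, -44, 0, 0, 0, 0, 1], [-34, -44, 0, 0, 0, 0, 1], [-34, -44, 0, 0, 0, 0, 1], [-34, -44, 0, 0, 0, 0, 1], [-34, -44, 0, 0, 0, 0, 1], [-34, -44, 0, 0, 0, 0, 1]],
])

```text
clock: 0.93
position: [0.3137, 0.1611, 0.2311]
tcp_rot: [0.0, 0.143, 0.99, 0.0]
wrist_force: [0.8, 0.6, -0.3]
gripper_width: 0.0853
finger_force: 0.0
```

Run:
```python
from h import *
o=ctrl.observe();print(o['clock'],o['position'],o['joint_pos'],delta([.45,-.174,.17],7.2))
```

```text
0.9333 [0.31370869 0.16109522 0.23109518] [ 2.27434490e-01 -3.07050176e-01  2.03122718e+00  3.85431867e-05
  1.41704124e+00 -1.05638154e+00] [-2.256e+01 -2.828e+01  6.110e+00  2.000e-02  1.000e-02  6.636e+01]
```

Request:
arm_command([
  [[-22.5, -28.3, 5, 0, 0, 66.3, 1], [-22.5, -28.3, 5, 0, 0, 66.3, 1], [-22.5, -28.3, 5, 0, 0, 66.3, 1], [-22.5, -28.3, 5, 0, 0, 66.3, 1], [-22.5, -28.3, 5, 0, 0, 66.3, 1], [-22.5, -28.3, 5, 0, 0, 66.3, 1], [-22.5, -28.3, 5, 0, 0, 66.3, 1], [-22.5, -28.3, 5, 0, 0, 66.3, 1], [-22.5, -28.3, 5, 0, 0, 66.3, 1], [-22.5, -28.3, 5, 0, 0, 66.3, 1]],
])

```text
clock: 1.77
position: [0.4505, -0.1776, 0.1802]
tcp_rot: [0.001, 0.665, 0.747, -0.001]
wrist_force: [-0.0, 0.2, 0.4]
gripper_width: 0.0854
finger_force: 0.0
```

Run:
```python
from h import *
o=ctrl.observe();print(o['clock'],o['position'],o['joint_pos'],delta([.475,-.174,.06],7.2))
d=grab('wrist');print(d['mount'],d['intrinsics']);cv2.imwrite('pics/w1.png',d['image'][:,:,::-1])
```

```text
1.7667 [ 0.45053119 -0.17764264  0.18023105] [-5.53381084e-01  6.26193358e-02  1.81494979e+00 -1.81211547e-03
  1.26300560e+00 -6.68891617e-01] [ 0.1   2.48 12.02 -0.02  0.11 -0.55]
[[-1.04770892e-03 -9.66021192e-01 -2.58460749e-01  6.50830277e-02]
 [ 9.99999433e-01 -9.62666674e-04 -4.55589166e-04 -4.86392023e-04]
 [ 1.91297240e-04 -2.58461079e-01  9.66021653e-01 -1.43184224e-01]
 [ 0.00000000e+00  0.00000000e+00  0.00000000e+00  1.00000000e+00]] [[325.1922621    0.         280.27640559]
 [  0.         325.1922621  208.56109761]
 [  0.           0.           1.        ]]
```

View pics/w1.png

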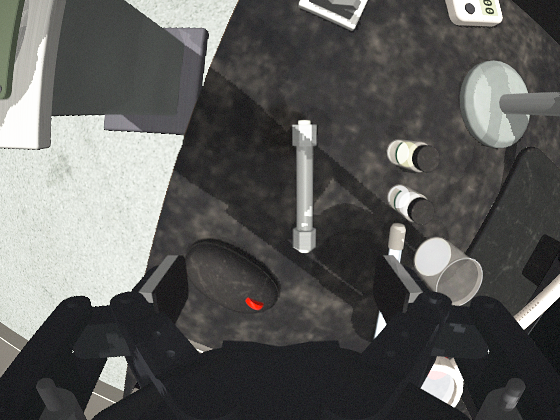

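The wrist view shows the column with its ends at about (304,121) and (304,251), well in view and clear of the mouse and vials.

```bash
cat >> h.py <<'E'
def wpt(d,u,v,z,o):
    K=d['intrinsics'];x,y=(u-K[0,2])/K[0,0],(v-K[1,2])/K[1,1];t=np.hypot(x,y)
    r=np.array([x/t*np.sin(t),y/t*np.sin(t),np.cos(t)]);M=d['mount'];Rt=rot(o['tcp_rot'])
    p=o['position']+Rt@M[:3,3];w=Rt@M[:3,:3]@r
    return p+w*(z-p[2])/w[2]
E
python3 - <<'E'
from h import *
d=load('wrist');o=ctrl.observe()
a,b=wpt(d,304,121,.012,o),wpt(d,304,251.5,.012,o);v=a-b
print(a,b,(a+b)/2,np.degrees(np.arctan2(v[1],v[0])),np.linalg.norm(v))
print(delta([.475,-.174,.003],7.2))
E
```

```text
[ 0.46303619 -0.10516041  0.012     ] [ 0.48058387 -0.23590884  0.012     ] [ 0.47181003 -0.17053463  0.012     ] 97.64395830433581 0.13192070693580474
[-0.21  2.57 17.72 -0.08 -0.04 -0.4 ]
```

Request:
arm_command([
  [[0, 2.4, 4, 0, 0, 0, 1], [0, 2.4, 8, 0, 0, 0, 1], [0, 2.4, 12, 0, 0, 0, 1], [0, 2.4, 15, 0, 0, 0, 1], [0, 2.4, 16.5, 0, 0, 0, 1], [0, 2.4, 17.6, 0, 0, 0, 1], [0, 2.4, 17.6, 0, 0, 0, 1], [0, 2.4, 17.6, 0, 0, 0, 0], [0, 2.4, 17.6, 0, 0, 0, 0], [0, 2.4, 17.6, 0, 0, 0, 0]],
])

```text
clock: 2.65
position: [0.4748, -0.1701, 0.0071]
tcp_rot: [0.002, 0.661, 0.75, 0.0]
wrist_force: [0.8, 0.1, 0.1]
gripper_width: 0.0515
finger_force: 0.0
```

Request:
arm_command([
  [[0, 0, 0, 0, 0, 0, 0], [0, 0, 0, 0, 0, 0, 0], [0, 0, 0, 0, 0, 0, 0], [0, 0, 0, 0, 0, 0, 0], [0, 0, 0, 0, 0, 0, 0]],
])

```text
clock: 3.07
position: [0.4738, -0.1698, 0.0064]
tcp_rot: [0.001, 0.661, 0.75, 0.0]
wrist_force: [-1.6, 0.0, 6.1]
gripper_width: 0.0134
finger_force: 58.6
```

Request:
arm_command([
  [[0, 0, -0.5, 0, 0, 0, 0], [0, 0, -1.5, 0, 0, 0, 0], [0, 0, -3, 0, 0, 0, 0], [0, 0, -5, 0, 0, 0, 0], [0, 0, -7, 0, 0, 0, 0], [0, 0, -8, 0, 0, 0, 0], [0, 0, -8, 0, 0, 0, 0], [0, 0, -8, 0, 0, 0, 0]],
])

```text
clock: 3.73
position: [0.4734, -0.1695, 0.0857]
tcp_rot: [0.001, 0.661, 0.75, 0.0]
wrist_force: [0.9, 0.3, -2.7]
gripper_width: 0.0131
finger_force: 58.7
```

Run:
```python
from h import *
o=ctrl.observe();print(o['position'],o['wrist_force'],o['torque'],o['gripper_width'],o['joint_pos'])
d=grab('wrist');print(rot(o['tcp_rot']).round(4))
cv2.imwrite('pics/w2.png',cv2.resize(d['image'][80:380,130:480],None,fx=2,fy=2)[:,:,::-1])
for g in(72.6,72.6-90,-17.4+7): print(delta([.487,.038,.10],-17.4))
```

```text
[ 0.47336384 -0.16945515  0.08571919] [ 0.90552172  0.28105559 -2.71597498] [-0.02282703 -0.00092306  0.01075773] 0.013130436310550584 [-5.16076543e-01  2.28963260e-01  1.84694144e+00  2.13599851e-05
  1.06445707e+00 -6.41857158e-01]
[[-1.254e-01  9.921e-01  1.100e-03]
 [ 9.921e-01  1.254e-01 -6.000e-04]
 [-7.000e-04  1.000e-03 -1.000e+00]]
[20.36  4.03 -1.52 -0.06 -0.03 24.61]
[20.36  4.03 -1.52 -0.06 -0.03 24.61]
[20.36  4.03 -1.52 -0.06 -0.03 24.61]
```

View pics/w2.png

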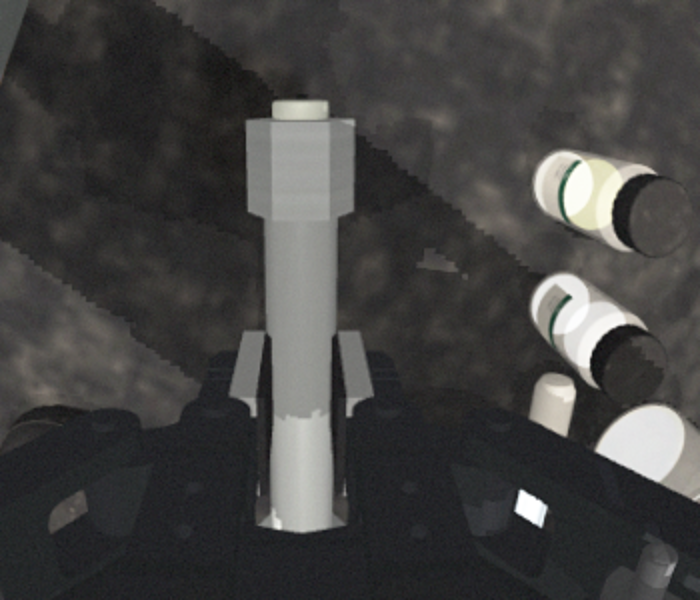

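Run:
```python
from h import *
d=load('wrist');o=ctrl.observe();Rt=rot(o['tcp_rot'])
p=lambda x,y,dz:(Rt.T@(wpt(d,130+(x+.5)/2-.5,80+(y+.5)/2-.5,o['position'][2]+dz,o)-o['position']))
for dz in(.0,.004,.008): print(p(300,100,dz),p(300,118,dz), p(300,219,dz), p(265,260,dz)-p(337,260,dz))
```

```text
[ 6.23562438e-02 -7.47795385e-04  4.32823670e-05] [ 5.83878322e-02 -7.52648995e-04  4.05735917e-05] [ 3.57536235e-02 -7.82561126e-04  2.51257825e-05] [ 1.25291188e-05 -1.64437535e-02  1.43554339e-05]
[ 0.06243255 -0.00074057 -0.00395667] [ 0.05857496 -0.00074529 -0.00395931] [ 0.03657286 -0.00077436 -0.00397432] [ 1.21792171e-05 -1.59845275e-02  1.39545285e-05]
[ 0.06250885 -0.00073334 -0.00795663] [ 0.05876209 -0.00073793 -0.00795919] [ 0.0373921  -0.00076617 -0.00797377] [ 1.18293154e-05 -1.55253014e-02  1.35536231e-05]
```

Request:
arm_command([
  [[4, 0.8, -2, 0, 0, 6, 0], [8, 1.6, -3, 0, 0, 12, 0], [12, 2.5, -3, 0, 0, 18, 0], [16, 3.3, -3, 0, 0, 24.6, 0], [18, 3.8, -3, 0, 0, 24.6, 0], [20, 4.1, -3, 0, 0, 24.6, 0], [20.7, 4.2, -3, 0, 0, 24.6, 0], [20.7, 4.2, -3, 0, 0, 24.6, 0], [20.7, 4.2, -3, 0, 0, 24.6, 0]],
])

```text
clock: 4.53
position: [0.488, 0.041, 0.1142]
tcp_rot: [-0.0, 0.806, 0.592, -0.001]
wrist_force: [0.5, -0.3, -2.3]
gripper_width: 0.0135
finger_force: 58.8
```

Run:
```python
from h import *
o=ctrl.observe();print(o['clock'],o['position'],o['wrist_force'],o['gripper_width'],o['joint_pos'])
print(delta([.488,.0415,.038],-17.4))
d=grab('wrist')
cv2.imwrite('pics/w3.png',cv2.resize(d['image'][60:360,100:500],None,fx=2,fy=2)[:,:,::-1])
```

```text
4.5333 [0.48801982 0.04104647 0.11417124] [ 0.53778118 -0.34587019 -2.29072721] 0.013548317530186683 [-9.25293558e-02  1.62325318e-01  1.85726691e+00 -8.32838565e-04
  1.12418731e+00  2.10433697e-01]
[ 0.05 -0.    7.62 -0.11  0.07  0.06]
```

View pics/w3.png

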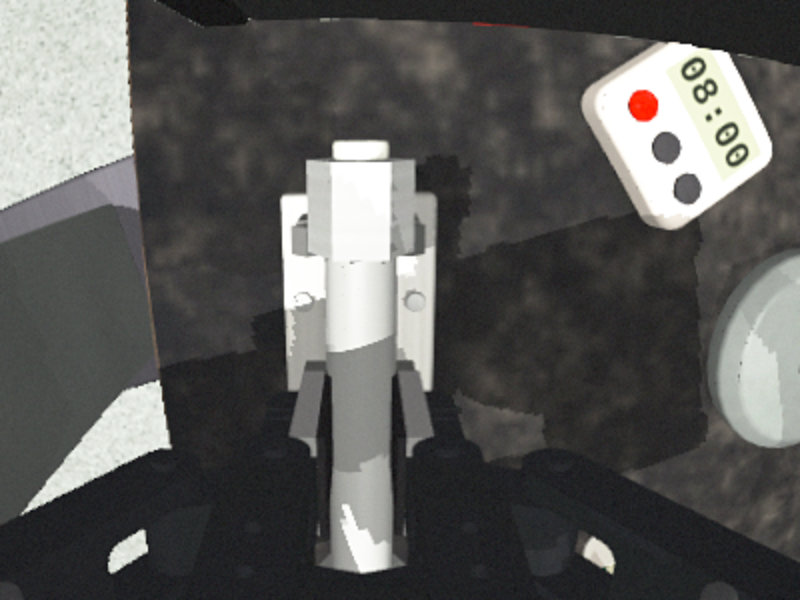

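The column is straight above the cradle. The plate's far edge runs from (283,195) to (437,195) in the crop, parallel to the column.

Run:
```python
from h import *
d=load('wrist');o=ctrl.observe();Rt=rot(o['tcp_rot'])
p=lambda x,y,z:(Rt.T@(wpt(d,100+(x+.5)/2-.5,60+(y+.5)/2-.5,z,o)-o['position']))
print(p(283,195,.01),p(437,195,.01),p(283,388,.01),p(434,390,.01),p(360,141,o['position'][2]+.004))
```

```text
[ 0.03934593 -0.03033673  0.10443847] [0.03928575 0.02862667 0.10435256] [-0.04013472 -0.03286859  0.10452659] [-0.0410282   0.02970397  0.1044363 ] [ 0.06202969 -0.00059115 -0.00406503]
```

Request:
arm_command([
  [[0.1, 0, 2.5, 0, 0, 0, 0], [0.1, 0, 5, 0, 0, 0, 0], [0.1, 0, 6.3, 0, 0, 0, 0], [0.1, 0, 6.8, 0, 0, 0, 0], [0.1, 0, 7.1, 0, 0, 0, 0], [0.1, 0, 7.3, 0, 0, 0, 0], [0.1, 0, 7.4, 0, 0, 0, 0], [0.1, 0, 7.5, 0, 0, 0, 0], [0.1, 0, 7.5, 0, 0, 0, 0]],
])

```text
clock: 5.33
position: [0.4899, 0.0421, 0.041]
tcp_rot: [0.001, 0.806, 0.592, 0.001]
wrist_force: [-0.4, -0.5, -1.4]
gripper_width: 0.0138
finger_force: 58.8
```

Request:
arm_command([
  [[0, 0, 0.1, 0, 0, 0, 0], [0, 0, 0.1, 0, 0, 0, 0]],
])

```text
clock: 5.5
position: [0.4898, 0.0422, 0.0402]
tcp_rot: [0.001, 0.806, 0.592, 0.001]
wrist_force: [-1.2, 0.1, 2.1]
gripper_width: 0.0136
finger_force: 59.3
```

Request:
arm_command([
  [[0, 0, 0.1, 0, 0, 0, 0], [0, 0, 0.15, 0, 0, 0, 0], [0, 0, 0.15, 0, 0, 0, 0]],
])

```text
clock: 5.75
position: [0.4899, 0.0422, 0.04]
tcp_rot: [0.0, 0.806, 0.592, 0.0]
wrist_force: [-5.4, -0.2, 12.9]
gripper_width: 0.0131
finger_force: 60.5
```

Request:
arm_command([
  [[0, -0.1, 0, 0, 0, 0, 0], [0, -0.2, 0, 0, 0, 0, 0], [0, -0.2, 0, 0, 0, 0, 0]],
])

```text
clock: 6.0
position: [0.4873, 0.043, 0.038]
tcp_rot: [0.0, 0.806, 0.592, 0.0]
wrist_force: [0.3, 0.7, -1.5]
gripper_width: 0.0135
finger_force: 58.8
```

Free again, now lower than before. I'll ease down the last bit.

Request:
arm_command([
  [[0, 0, 0.05, 0, 0, 0, 0], [0, 0, 0.1, 0, 0, 0, 0], [0, 0, 0.1, 0, 0, 0, 0]],
])

```text
clock: 6.25
position: [0.4874, 0.0429, 0.0376]
tcp_rot: [-0.0, 0.806, 0.592, -0.0]
wrist_force: [-2.2, -0.0, 7.8]
gripper_width: 0.013
finger_force: 59.8
```

Request:
arm_command([
  [[0, -0.05, 0, 0, 0, 0, 0], [0, -0.05, 0, 0, 0, 0, 0.25], [0, -0.05, 0, 0, 0, 0, 0.4], [0, -0.05, 0, 0, 0, 0, 0.6], [0, -0.05, 0, 0, 0, 0, 0.7], [0, -0.05, 0, 0, 0, 0, 0.7]],
])

```text
clock: 6.75
position: [0.4866, 0.043, 0.0365]
tcp_rot: [-0.0, 0.806, 0.592, -0.0]
wrist_force: [0.2, 0.5, -0.0]
gripper_width: 0.0596
finger_force: 0.0
```

Request:
arm_command([
  [[0, 0, -1, 0, 0, 0, 0.8], [0, 0, -3, 0, 0, 0, 0.8], [0, 0, -6, 0, 0, 0, 0.8], [0, 0, -9, 0, 0, 0, 0.8], [0, 0, -13, 0, 0, 0, 0.8], [0, 0, -17, 0, 0, 0, 0.8], [0, 0, -20, 0, 0, 0, 0.8], [0, 0, -20, 0, 0, 0, 0.8]],
])

```text
clock: 7.42
position: [0.4916, 0.0427, 0.2459]
tcp_rot: [0.005, 0.806, 0.592, 0.006]
wrist_force: [1.6, 0.1, 0.3]
gripper_width: 0.0682
finger_force: 0.0
```

Run:
```python
from h import *
o=ctrl.observe();print(o['clock'],o['position'],o['joint_pos'])
w=grab('wrist');d=grab('top')
e=np.zeros((600,800,3),np.uint8)
e[:,:400]=cv2.resize(w['image'][60:360,150:350],(400,600))
e[:300,400:]=cv2.resize(d['image'][225:300,160:260],(400,300))
e[300:,400:]=cv2.resize(d['image'][130:250,270:430],(400,300),interpolation=2)
cv2.imwrite('pics/m4.png',e[:,:,::-1])
```

```text
7.4167 [0.49163578 0.04269245 0.24589347] [-8.89861856e-02  8.09610426e-03  1.72969534e+00  4.70118175e-05
  1.38733139e+00  2.14324712e-01]
```

View pics/m4.png

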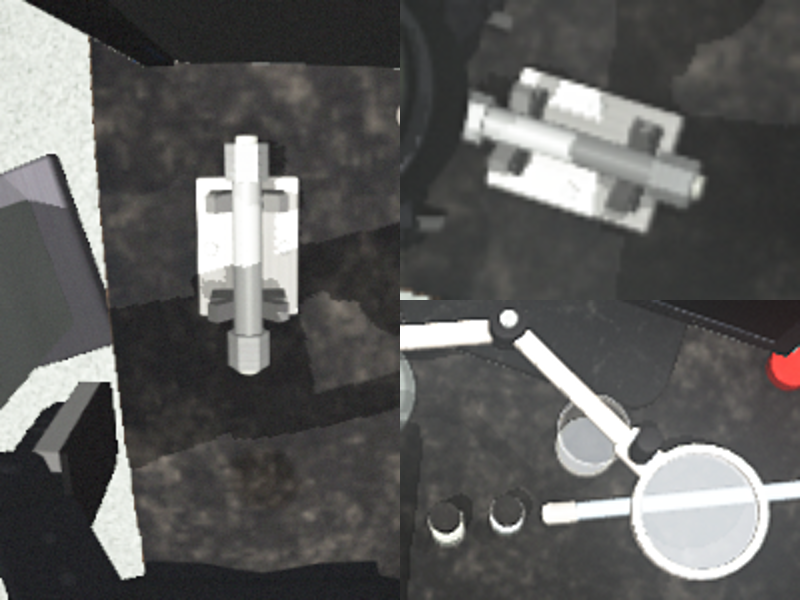

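The column sits in both grooves, with one hexagonal end beyond each saddle (wrist crop ends (245,136) and (248,374)). Vials, beaker and magnifier haven't moved.

Run:
```python
from h import *
d=load('wrist');o=ctrl.observe()
p=lambda x,y,z:wpt(d,150+(x+.5)/2-.5,60+(y+.5)/2-.5,z,o)
a,b=p(245,136,.041),p(248,374,.041);print(a,b,(a+b)/2,np.linalg.norm(a-b))
t=load('top');q=lambda x,y,z:pt(t,160+(x-400+.5)/4-.5,225+(y+.5)/4-.5,z)
a,b=q(466,117,.041),q(706,187,.041);print(a,b,(a+b)/2,np.linalg.norm(a-b))
print(delta([.600,-.255,.25],-17.4))
```

```text
[0.49853628 0.10320968 0.041     ] [ 0.46005406 -0.02255366  0.041     ] [0.47929517 0.04032801 0.041     ] 0.1315191871392866
[0.50109555 0.08962572 0.041     ] [ 0.46836989 -0.0262262   0.041     ] [0.48473272 0.03169976 0.041     ] 0.12038537267173131
[-2.508e+01  1.961e+01 -1.000e+00  2.800e-01 -6.000e-02  2.000e-02]
```

Request:
arm_command([
  [[-25, 19.6, -0.5, 0, 0, 0, 0.8], [-25, 19.6, -0.5, 0, 0, 0, 0.8], [-25, 19.6, -0.5, 0, 0, 0, 0.8], [-25, 19.6, -0.5, 0, 0, 0, 0.8], [-25, 19.6, -0.5, 0, 0, 0, 0.8], [-25, 19.6, -0.5, 0, 0, 0, 0.8], [-25, 19.6, -0.5, 0, 0, 0, 0.8], [-25, 19.6, -0.5, 0, 0, 0, 0.8], [-25, 19.6, -0.5, 0, 0, 0, 0.8], [-25, 19.6, -0.5, 0, 0, 0, 0.8]],
])

```text
clock: 8.35
position: [0.5978, -0.255, 0.2387]
tcp_rot: [-0.003, 0.807, 0.591, -0.001]
wrist_force: [-0.9, 0.5, 0.3]
gripper_width: 0.0684
finger_force: 0.0
```

Request:
arm_command([
  [[0, 0, 0, 0, 0, 0, 0.8], [0, 0, 0, 0, 0, 0, 0.8]],
])

```text
clock: 8.52
position: [0.5983, -0.2525, 0.2406]
tcp_rot: [-0.001, 0.806, 0.593, -0.0]
wrist_force: [-0.5, 0.1, -0.7]
gripper_width: 0.069
finger_force: 0.0
```

Run:
```python
from h import *
o=ctrl.observe();print(o['clock'],o['position'],o['joint_pos'],delta([.600,-.255,.25],-17.4))
w=grab('wrist');cv2.imwrite('pics/w5.png',cv2.resize(w['image'][120:420,90:490],None,fx=2,fy=2)[:,:,::-1])
```

```text
8.5167 [ 0.59828291 -0.25245588  0.24058038] [-5.32616057e-01  3.58033985e-01  1.33077578e+00  3.67098260e-04
  1.45559622e+00 -2.30391738e-01] [-0.19  0.24 -0.94 -0.15 -0.06  0.08]
```

View pics/w5.png

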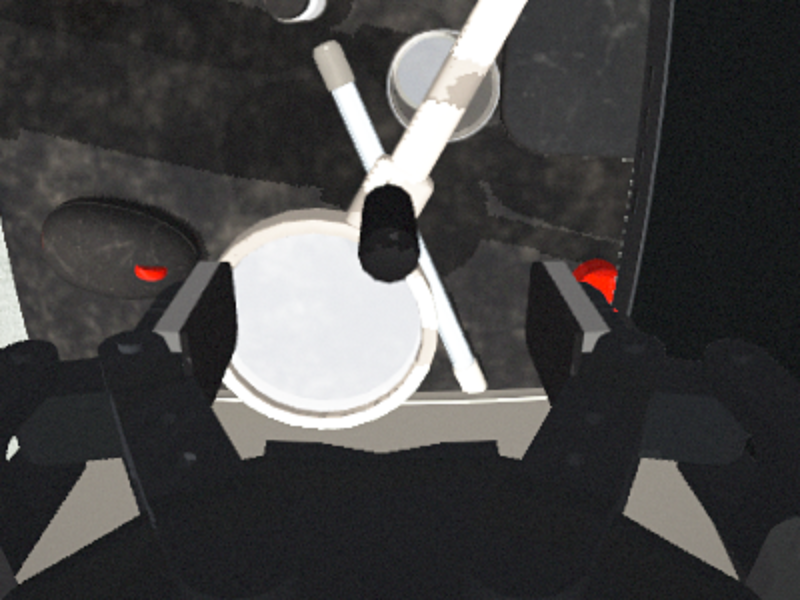

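The pin stands between the open fingers, its top at about (388,253) in the crop. The lens ring is at the lower left, and everything is clear.

Run:
```python
from h import *
d=load('wrist');o=ctrl.observe();Rt=rot(o['tcp_rot'])
p=lambda x,y,z:wpt(d,90+(x+.5)/2-.5,120+(y+.5)/2-.5,z,o)
for x,y,z in[(388,253,.215),(358,253,.215),(419,253,.215),(388,282,.215),(388,186,.172)]:
    q=p(x,y,z);print(q,Rt.T@(q-o['position']))
```

```text
[ 0.59924287 -0.25496418  0.215     ] [-0.00220528  0.00149169  0.02611034]
[ 0.59123493 -0.25247755  0.215     ] [-0.00221241 -0.00689343  0.02612491]
[ 0.60751487 -0.25756818  0.215     ] [-0.00223168  0.01016383  0.02609525]
[ 0.59661984 -0.26346506  0.215     ] [-0.0111016   0.00151517  0.02610475]
[ 0.60174937 -0.24802028  0.172     ] [0.00514302 0.00189467 0.06911429]
```

Request:
arm_command([
  [[-0.2, 0.2, 1.5, 0, 0, 0, 0.8], [-0.2, 0.2, 3, 0, 0, 0, 0.8], [-0.2, 0.2, 4.5, 0, 0, 0, 0.8], [-0.2, 0.2, 5.5, 0, 0, 0, 0.8], [-0.2, 0.2, 6, 0, 0, 0, 0.8], [-0.2, 0.2, 6, 0, 0, 0, 0.8], [-0.2, 0.2, 6, 0, 0, 0, 0.3], [-0.2, 0.2, 6, 0, 0, 0, 0.3], [-0.2, 0.2, 6, 0, 0, 0, 0.25], [-0.2, 0.2, 6, 0, 0, 0, 0.25]],
])

```text
clock: 9.4
position: [0.6009, -0.257, 0.1829]
tcp_rot: [0.001, 0.806, 0.592, 0.0]
wrist_force: [-0.6, -0.1, 0.2]
gripper_width: 0.0215
finger_force: 0.0
```

Request:
arm_command([
  [[0, 0, 0, 0, 0, 0, 0], [0, 0, 0, 0, 0, 0, 0], [0, 0, 0, 0, 0, 0, 0], [0, 0, 0, 0, 0, 0, 0], [0, 0, 0, 0, 0, 0, 0]],
])

```text
clock: 9.82
position: [0.6007, -0.257, 0.1828]
tcp_rot: [0.001, 0.806, 0.592, 0.0]
wrist_force: [-0.9, 0.4, 5.4]
gripper_width: 0.0164
finger_force: 58.5
```

```bash
cat > path.py <<'E'
from h import *
from scipy.optimize import least_squares
P=np.array([.6775,-.0505]);L=np.array([.485,.039])
u=lambda a:np.array([np.cos(a),np.sin(a)])
def ik(p,l2,g): return least_squares(lambda q:P+.12*u(q[0])+l2*u(q[0]+q[1])-p,g).x
E
python3 - <<'E'
from path import *
o=ctrl.observe();print(o['clock'],o['position'],o['wrist_force'],o['gripper_width'])
q0=ik(o['position'][:2],.125,[-1.48,-.87]);q1=ik(L,.18,[-2.56,-1.62]);print(np.degrees(q0),np.degrees(q1),np.degrees(q0.sum()),np.degrees(q1.sum()))
N=24;Rt=rot(o['tcp_rot'])
psi0=np.degrees(np.arctan2(Rt[1,1],Rt[0,1]))
for i in range(1,N+1):
    q=q0+(q1-q0)*i/N;p=P+.12*u(q[0])+.125*u(q.sum());dphi=np.degrees(q.sum()-q0.sum())
    print(i,p.round(3),delta([*p,o['position'][2]],psi0+dphi,o).round(2))
E
```

```text
9.8167 [ 0.60071062 -0.25697948  0.1828232 ] [-0.85858514  0.36178743  5.40384138] 0.016424721718317114
[-83.87397109 -51.91382687] [-147.02490615  -92.29974325] -135.78779796045654 -239.32464939813084
1 [ 0.589 -0.25 ] [ 0.27 -1.32 -0.    0.08  0.03  4.31]
2 [ 0.578 -0.243] [ 0.62 -2.61 -0.    0.08  0.02  8.63]
3 [ 0.567 -0.235] [ 1.060e+00 -3.870e+00 -1.000e-02  8.000e-02  2.000e-02  1.294e+01]
4 [ 0.557 -0.227] [ 1.570e+00 -5.080e+00 -1.000e-02  8.000e-02  2.000e-02  1.726e+01]
5 [ 0.547 -0.218] [ 2.150e+00 -6.260e+00 -1.000e-02  8.000e-02  1.000e-02  2.157e+01]
6 [ 0.539 -0.208] [ 2.810e+00 -7.380e+00 -1.000e-02  8.000e-02  1.000e-02  2.588e+01]
7 [ 0.531 -0.198] [ 3.53e+00 -8.45e+00 -1.00e-02  8.00e-02  1.00e-02  3.02e+01]
8 [ 0.523 -0.188] [ 4.320e+00 -9.460e+00 -1.000e-02  8.000e-02  0.000e+00  3.451e+01]
9 [ 0.517 -0.177] [ 5.160e+00 -1.040e+01 -2.000e-02  8.000e-02  0.000e+00  3.883e+01]
10 [ 0.511 -0.165] [ 6.050e+00 -1.129e+01 -2.000e-02  8.000e-02 -0.000e+00  4.314e+01]
11 [ 0.506 -0.154] [ 7.000e+00 -1.210e+01 -2.000e-02  8.000e-02 -0.000e+00  4.745e+01]
12 [ 0.502 -0.14
[... 420 characters left out ...]
7 [ 0.493 -0.083] [ 1.335e+01 -1.542e+01 -3.000e-02  8.000e-02 -2.000e-02  7.334e+01]
18 [ 0.494 -0.072] [ 1.448e+01 -1.571e+01 -3.000e-02  8.000e-02 -3.000e-02  7.765e+01]
19 [ 0.496 -0.06 ] [ 1.561e+01 -1.591e+01 -3.000e-02  8.000e-02 -3.000e-02  8.197e+01]
20 [ 0.498 -0.049] [ 1.673e+01 -1.604e+01 -3.000e-02  8.000e-02 -3.000e-02  8.628e+01]
21 [ 0.501 -0.039] [ 1.785e+01 -1.609e+01 -3.000e-02  8.000e-02 -4.000e-02  9.059e+01]
22 [ 0.504 -0.028] [ 1.896e+01 -1.607e+01 -3.000e-02  8.000e-02 -4.000e-02  9.491e+01]
23 [ 0.508 -0.018] [ 2.005e+01 -1.597e+01 -3.000e-02  8.000e-02 -4.000e-02  9.922e+01]
24 [ 0.513 -0.008] [ 2.1110e+01 -1.5800e+01 -3.0000e-02  8.0000e-02 -5.0000e-02  1.0354e+02]
```

Request:
arm_command([
  [[0.3, -1.3, 0, 0, 0, 4.3, 0], [0.6, -2.6, 0, 0, 0, 8.6, 0], [1.1, -3.9, 0, 0, 0, 12.9, 0], [1.6, -5.1, 0, 0, 0, 17.3, 0], [2.2, -6.3, 0, 0, 0, 21.6, 0], [2.8, -7.4, 0, 0, 0, 25.9, 0], [3.5, -8.5, 0, 0, 0, 30.2, 0], [4.3, -9.5, 0, 0, 0, 34.5, 0]],
])

```text
clock: 10.48
position: [0.5235, -0.1872, 0.1828]
tcp_rot: [0.001, 0.946, 0.325, 0.001]
wrist_force: [2.4, -0.7, 3.5]
gripper_width: 0.0165
finger_force: 58.6
```

```bash
cat > nx.py <<'E'
from path import *
import sys
o=ctrl.observe();print(o['clock'],o['position'],o['wrist_force'],o['torque'],o['gripper_width'],o['joint_pos'].round(2))
Rt=rot(o['tcp_rot']);psi=np.degrees(np.arctan2(Rt[1,1],Rt[0,1]))
q0=ik(o['position'][:2],.125,[-1.9,-1.1]);q1=ik(L,.18,[-2.56,-1.62])
print('tool-link offset (118.3 nominal)',(psi-np.degrees(q0.sum()))%360)
N=int(sys.argv[1])
for i in range(1,N+1):
    q=q0+(q1-q0)*i/N;p=P+.12*u(q[0])+.125*u(q.sum());print(i,delta([*p,.183],np.degrees(q.sum())+118.5,o).tolist())
E
python3 nx.py 16
```

```text
10.4833 [ 0.52346857 -0.18721903  0.18282205] [ 2.43869424 -0.68172936  3.53480875] [ 0.13029706 -0.09886545  0.14218509] 0.01653657801122515 [-0.5   0.21  1.64  0.    1.29  0.41]
tool-link offset (118.3 nominal) 118.35519417949129
1 [0.15, -1.26, -0.02, 0.17, -0.13, 4.16]
2 [0.39, -2.49, -0.02, 0.17, -0.13, 8.46]
3 [0.7, -3.69, -0.03, 0.16, -0.14, 12.77]
4 [1.08, -4.86, -0.03, 0.16, -0.15, 17.07]
5 [1.54, -5.99, -0.03, 0.15, -0.15, 21.38]
6 [2.07, -7.08, -0.04, 0.15, -0.16, 25.68]
7 [2.66, -8.12, -0.04, 0.14, -0.16, 29.99]
8 [3.31, -9.1, -0.04, 0.14, -0.17, 34.29]
9 [4.02, -10.03, -0.04, 0.13, -0.18, 38.59]
10 [4.78, -10.91, -0.04, 0.13, -0.18, 42.9]
11 [5.59, -11.72, -0.04, 0.12, -0.19, 47.2]
12 [6.44, -12.46, -0.04, 0.11, -0.19, 51.51]
13 [7.33, -13.14, -0.04, 0.11, -0.2, 55.81]
14 [8.25, -13.75, -0.04, 0.1, -0.2, 60.12]
15 [9.2, -14.29, -0.04, 0.09, -0.21, 64.42]
16 [10.17, -14.76, -0.04, 0.08, -0.21, 68.73]
```

Forces are low, so I'll carry on.

Request:
arm_command([
  [[0.2, -1.3, 0, 0, 0, 4.2, 0], [0.4, -2.5, 0, 0, 0, 8.5, 0], [0.7, -3.7, 0, 0, 0, 12.8, 0], [1.1, -4.9, 0, 0, 0, 17.1, 0], [1.5, -6, 0, 0, 0, 21.4, 0], [2.1, -7.1, 0, 0, 0, 25.7, 0], [2.7, -8.1, 0, 0, 0, 30, 0], [3.3, -9.1, 0, 0, 0, 34.3, 0], [4, -10, 0, 0, 0, 38.6, 0]],
])

```text
clock: 11.23
position: [0.4937, -0.0837, 0.1829]
tcp_rot: [0.001, 1.0, -0.006, 0.002]
wrist_force: [1.9, -0.4, 4.8]
gripper_width: 0.0165
finger_force: 58.6
```

```bash
python3 nx.py 7
```

```text
11.2333 [ 0.49366272 -0.0837001   0.18286197] [ 1.89265331 -0.35448657  4.79684758] [-0.03428444 -0.19296177  0.24242212] 0.016541082536519317 [-0.34  0.09  1.78  0.    1.27  1.24]
tool-link offset (118.3 nominal) 118.4254072790558
1 [0.05, -1.16, -0.02, 0.06, -0.23, 4.24]
2 [0.17, -2.3, -0.02, 0.05, -0.23, 8.56]
3 [0.37, -3.42, -0.02, 0.04, -0.23, 12.88]
4 [0.64, -4.51, -0.02, 0.03, -0.23, 17.2]
5 [0.98, -5.57, -0.02, 0.03, -0.24, 21.52]
6 [1.38, -6.59, -0.02, 0.02, -0.24, 25.84]
7 [1.85, -7.56, -0.02, 0.01, -0.24, 30.15]
```

Request:
arm_command([
  [[0.1, -1.2, 0, 0, 0, 4.2, 0], [0.2, -2.3, 0, 0, 0, 8.6, 0], [0.4, -3.4, 0, 0, 0, 12.9, 0], [0.6, -4.5, 0, 0, 0, 17.2, 0], [1, -5.6, 0, 0, 0, 21.5, 0], [1.4, -6.6, 0, 0, 0, 25.8, 0], [1.8, -7.6, 0, 0, 0, 30.1, 0], [1.8, -7.6, 0, 0, 0, 30.1, 0], [1.8, -7.6, 0, 0, 0, 30.1, 0]],
])

```text
clock: 11.98
position: [0.5122, -0.0073, 0.1828]
tcp_rot: [-0.001, 0.965, -0.262, 0.001]
wrist_force: [1.4, 2.1, 6.5]
gripper_width: 0.0164
finger_force: 58.9
```

```bash
python3 nx.py 1
python3 - <<'E'
from h import *
t=grab('top');w=grab('wrist')
e=np.zeros((600,800,3),np.uint8)
e[:,:400]=cv2.resize(w['image'][60:420,160:400],(400,600))
e[:400,400:]=cv2.resize(t['image'][190:290,160:260],(400,400),interpolation=2)
e[400:,400:]=cv2.resize(t['image'][150:250,180:380],(400,200),interpolation=2)
cv2.imwrite('pics/m6.png',e[:,:,::-1])
E
```

```text
11.9833 [ 0.51222923 -0.00730383  0.18280294] [1.41130718 2.06615047 6.54093009] [ 0.26547624 -0.15308569  0.16252758] 0.016365358750608128 [-0.18  0.12  1.75  0.    1.27  1.92]
tool-link offset (118.3 nominal) 118.84814252076083
1 [0.12, 0.04, -0.02, -0.12, -0.12, 0.42]
```

View pics/m6.png

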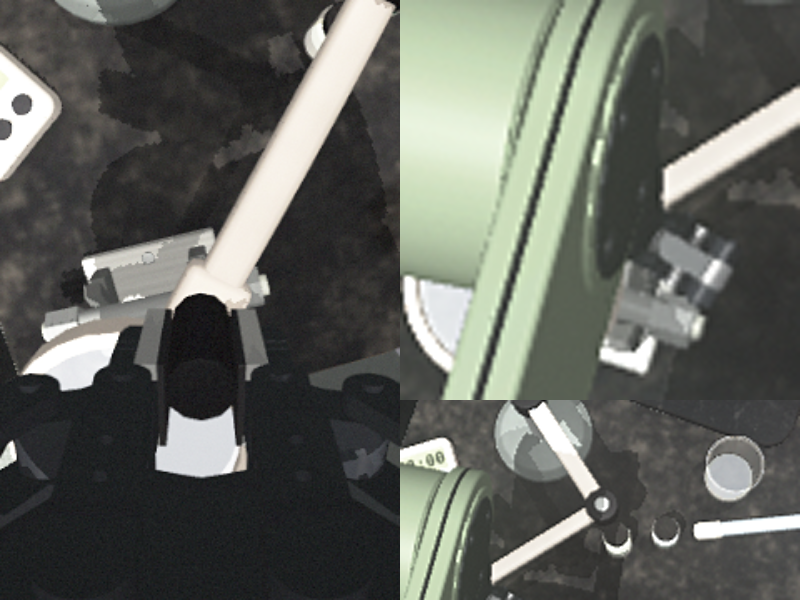

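The pin is still gripped and the lens is over the cradle, with the vials (lower right crop (617,535) and (665,530)) and the beaker (735,465) standing. The arm hides the lens from the top camera, so I'll release, withdraw and check by depth fit.

Request:
arm_command([
  [[0, 0, 0, 0, 0, 0, 0.2], [0, 0, 0, 0, 0, 0, 0.4], [0, 0, 0, 0, 0, 0, 0.6], [0, 0, 0, 0, 0, 0, 0.6], [0, 0, 0, 0, 0, 0, 0.6], [0, 0, -2, 0, 0, 0, 0.6], [0, 0, -5, 0, 0, 0, 0.6], [0, 0, -9, 0, 0, 0, 0.6], [0, 0, -10, 0, 0, 0, 0.6]],
])

```text
clock: 12.83
position: [0.5137, -0.0087, 0.2878]
tcp_rot: [-0.0, 0.965, -0.264, 0.005]
wrist_force: [1.3, -0.6, 1.1]
gripper_width: 0.0512
finger_force: 0.0
```

Run:
```python
from h import *
o=ctrl.observe();Rt=rot(o['tcp_rot']);psi=np.degrees(np.arctan2(Rt[1,1],Rt[0,1]));print(o['clock'],o['position'],psi,delta([.38,-.2,.28],psi))
```

```text
12.8333 [ 0.51372999 -0.00868927  0.28784583] -120.57719266163498 [-1.79 23.28  0.7  -0.18 -0.52 -0.  ]
```

Request:
arm_command([
  [[-1.8, 23.3, 0, 0, 0, 0, 0.6], [-1.8, 23.3, 0, 0, 0, 0, 0.6], [-1.8, 23.3, 0, 0, 0, 0, 0.6], [-1.8, 23.3, 0, 0, 0, 0, 0.6], [-1.8, 23.3, 0, 0, 0, 0, 0.6], [-1.8, 23.3, 0, 0, 0, 0, 0.6], [-1.8, 23.3, 0, 0, 0, 0, 0.6], [-1.8, 23.3, 0, 0, 0, 0, 0.6]],
])

```text
clock: 13.5
position: [0.3761, -0.2003, 0.2815]
tcp_rot: [-0.0, 0.964, -0.265, -0.0]
wrist_force: [0.5, 1.1, 0.4]
gripper_width: 0.0513
finger_force: 0.0
```

```bash
cat > ver.py <<'E'
from h import *
for n in('top','scene'):
    d=grab(n);K=d['intrinsics'];v,u_=np.mgrid[:420,:560];z=d['depth']
    X=np.stack([(u_-K[0,2])/K[0,0]*z,(v-K[1,2])/K[1,1]*z,z],-1)@rot(d['attitude']).T+d['position']
    m=(z>0)&(np.abs(X[...,2]-.165)<.012)&(np.hypot(X[...,0]-.485,X[...,1]-.04)<.09)
    q=X[m]
    from scipy.optimize import least_squares
    # ring of mean radius free; drop bar/pin points via soft loss
    top=q[q[:,2]>.167] if n=='top' else q
    r=least_squares(lambda s:np.clip(np.hypot(q[:,0]-s[0],q[:,1]-s[1])-.041,-1,1),[.485,.039],loss='soft_l1',f_scale=.003).x
    print(n,m.sum(),'lens',r,'median z',np.median(q[:,2]),'xy range',q[:,:2].min(0),q[:,:2].max(0))
    m2=(z>0)&(X[...,2]>.042)&(X[...,2]<.065)&(np.hypot(X[...,0]-.485,X[...,1]-.04)<.08);c=X[m2]
    print('col pts',len(c), c[:,:2].min(0) if len(c) else '',c[:,:2].max(0) if len(c) else '')
    if len(c)>20:
        a=np.array([np.cos(np.radians(72.6)),np.sin(np.radians(72.6))]);s=(c[:,:2]-[.485,.039])@a;t=(c[:,:2]-[.485,.039])@[-a[1],a[0]]
        k=np.abs(t)<.012;print('along',np.percentile(s[k],[0,1,99,100]),'across',np.median(t[k]))
print(ctrl.observe()['position'])
E
python3 ver.py
```

```text
top 2547 lens [0.48764792 0.03260532] median z 0.16728459710032095 xy range [ 0.44040743 -0.03921084] [0.53596551 0.08206485]
col pts 242 [ 0.45757602 -0.02497443] [0.49912132 0.01905588]
along [-0.0652924  -0.06441253 -0.02649205 -0.02512625] across -0.0023548605060640807
scene 2225 lens [0.48147767 0.03198447] median z 0.16623963606017922 xy range [ 0.43580223 -0.04065238] [0.53315698 0.08123172]
col pts 660 [ 0.45400167 -0.0249256 ] [0.51115713 0.1025499 ]
along [-0.06766114 -0.06547233  0.06075479  0.06547368] across 0.0036328826248218813
[ 0.37708407 -0.1989525   0.28153225]
```

Run:
```python
from h import *
from scipy.spatial import ConvexHull
from scipy.optimize import least_squares
for n in('top','scene'):
    d=load(n);K=d['intrinsics'];v,u_=np.mgrid[:420,:560];z=d['depth']
    X=np.stack([(u_-K[0,2])/K[0,0]*z,(v-K[1,2])/K[1,1]*z,z],-1)@rot(d['attitude']).T+d['position']
    q=X[(z>0)&(np.abs(X[...,2]-.165)<.012)&(np.hypot(X[...,0]-.485,X[...,1]-.04)<.09)][:,:2]
    h=q[ConvexHull(q).vertices];h=h[(h-[.485,.038])@[.5,-.866]<.015]
    r=least_squares(lambda s:np.hypot(*(h-s[:2]).T)-s[2],[.485,.039,.045],loss='soft_l1',f_scale=.001)
    print(n,len(h),r.x,np.abs(r.fun).max())
    for nm,c,zr in[('v1',(.577,-.127),.06),('v2',(.582,-.172),.06)]:
        m=(z>0)&(X[...,2]>zr)&(X[...,2]<.075)&(np.hypot(X[...,0]-c[0],X[...,1]-c[1])<.03);print(nm,m.sum(),X[m].mean(0) if m.any() else '')
```

```text
top 27 [0.48502012 0.037379   0.04477372] 0.000619799214075345
v1 123 [ 0.57013195 -0.12409861  0.06787648]
v2 123 [ 0.57534137 -0.17032981  0.06781455]
scene 18 [0.48243442 0.03573929 0.04645944] 0.0008841870964116927
v1 115 [ 0.56478529 -0.12497617  0.06567927]
v2 118 [ 0.57027064 -0.17143994  0.06572798]
```

```bash
python3 -c "
from h import *
print(workorder.job_done())"
```

```text
the job is handed in; nothing more can be done
None
```

The column lies seated in both saddles, the lens is released and centred over it to within about 3 mm by my depth measurement, the vials and beaker look undisturbed, and the job is handed in at about 14 s on the robot clock.

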